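Snap shut the lever clamp over the sample dish

ROBOT

A 6-joint arm with a two-finger parallel gripper is mounted at the origin on the work surface. World frame = base frame: x ahead of the robot, y to its left, z up, the work surface at z = 0. Lengths are in m, angles in degrees, forces in N, time in s.
With the tool pointing down it reaches from about 0.35 to 0.875 m from the base axis. Payload 4.2 kg.
Tool frame: the origin (TCP) lies at the very end of the fingers, on their centre line; the grasp point (between the pads) lies 19 mm behind it; z points along the fingers, y is the line along which they close (so a half turn about z gives the same grasp; the last joint's range is limited). The gripper opens to 87 mm and grips with 3 to 60 N. Pads are 19 mm wide; open, the fingers measure 117 mm over their backs; the gripper's body (75 mm by 190 mm) begins 51 mm behind the grasp point.
Start: joints at [84.66, 22.042, 0.453, 0, -68.411, -14.817], TCP at [0.215, 0.587, 0.223] pointing down, gripper open.
Joint ranges: [-179.83, 179.83], [-69.29, 118.12], [-61.27, 80.66], [-181.25, 117.63], [-171.15, -9.14], [-177.46, 177.46]. Speed limits (degrees/s): [159.86, 159.86, 180, 180, 180, 180].

INTERFACE

Orientations are given as a 3x3 rotation matrix whose columns are the frame's x, y, z axes.
In Python, from station import sense, cams, r gives the robot as it stands. The module is installed in compiled form; this text tells all that it offers.
- The arm moves only by the tool step_arm, never from a script. Its argument "targets" is text: rows parted by semicolons, each of 4 numbers parted by spaces: the shift along the tool's x, y, z in cm, then the turn about the tool's z in degrees. In form: x y z turn; .... A call has 1 to 12 rows; each row shifts and turns the commanded pose from where the row before left it, along the tool's axes as they then stand; what a row does not reach is not made up. A row lasts 1/12 s, in which the tool goes at most 41.7 mm and 7.16 degrees, less where a joint would pass 70% of its speed; a pose out of reach is approached as far as the arm can. A call with a gripper value outside its range is refused whole. "claw" is the finger opening in cm, from 0 to 8.7, set as the call begins (left out, the last holds). The fingers move at their own pace and stop on an object; the grip force is fixed at half the most. Time passes only in rows, so rows that do not move let the fingers close. It gives the time, the measured TCP pose, the force, the opening and the grip force at its end, in the units of the state.
- sense(): the state, without advancing time (a new reading comes with each control period).
- cams.capture(name): name is "side" or "top" or "wrist"; returns a dict with "frame" (384x512x3 uint8, blue, green, red), "vertical_fov" (degrees; the focal length in pixels is half the picture's height over the tangent of half this angle, whatever the lens; pixels are square), "cx", "cy" (the principal point, pixels), "eye" and "rotation" of the camera in the world; the wrist camera has in their place "tool_from_camera" (4x4, takes a point from camera to tool coordinates, whose origin is the TCP and whose axes are the flange's). Camera axes: x right, y down, z forward; pixel columns grow to the right and rows downward; lengths in m; the calibration is good to about 2 mm. A picture is of the moment at which its call begins: read the wrist's pose just before it. There is no depth.
- r.finish_job(): hands the job in; it is judged then, once.
The state is a dict: "time_s": time; "joints": joint angles; "joint_velocities": joint speeds; "effort": joint torques, N m; "tcp_pos": TCP position; "ee_rot": TCP orientation; "wrist_force": force on the tool from outside, world axes, zero at the start; "moment": the same for the moment, N m; "gripper_width": opening from 0.0 (shut) to 1.0 (fully open); "gripper_force": force on a finger pad.
Only numpy, scipy, OpenCV 4.12 (cv2) and the standard library are available. Lean on these libraries where they do the work, as an engineer would, in place of code of your own. Each camera call takes 0.05 s, during which the arm holds its last target. There are 200 camera calls.

TASK

Two lever clamps on wooden boards stand open on the lab bench; under the raised rubber foot of one of them lies a covered glass dish. Swing that clamp's red lever over its high point and down until it snaps fully closed and stays there by itself. Keep the dish in its place under the foot and leave the other, empty clamp open.

Things in the scene. Friction and masses are not known exactly. Their poses are not given: they have to be found in the camera images.
- dish_lever (a joint): lever of the clamp with the dish, rad: 0 open, 1.95 closed (stop); starts at 0 to 0.25. A spring cam resists with up to 0.6 N m until the high point at about 1.6, then pulls it shut and holds; released earlier it springs back part way. A steel bar ending in a red paddle (42 mm long, 24 wide, 12 thick) that spans 56 to 98 mm from the pivot. Closed, it clears the board by about 45 mm
- dish_pivot (a point): pivot of that lever, 62 mm above the bench; z up, +x towards the dish (centre at x = 55 mm). At joint value q the lever points along (-cos(2.05-q), 0, sin(2.05-q)): open, up and leaning over the dish; closed, nearly level towards -x. Fixed board, x -105 to +95 mm, 90 wide, 18 high. Steel cheeks (38 wide, x -29 to +11) rise to 74 mm, the raised foot arm (x up to +45) to 95 mm above the bench
- dish: covered round glass dish with a pale pink sample, 60 mm across, 16 high, loose in a low white nest on its clamp's board, under a rubber foot on a steel arm that swings down on it as the lever closes; origin at the centre of its underside, z up
- spare_lever (a joint): lever of the other, empty clamp, same make and same red paddle, rad: 0 open, 1.95 closed; starts at 0 to 0.25 and is to stay open. That clamp stands on the other side of the robot's x axis, its pivot at least 0.3 m from the first
There are look-alikes about, which are no part of the job. Leave any turquoise or yellow look-alike of the part that bears dish_lever alone. Several things have the shape of the dish; the one meant has the colours described above.

How it is judged (in metres and radians):
At the end, for the whole second after the job is handed in: The lever of the clamp with the dish is closed (joint above 1.83 rad, its stop is at 1.95) and at rest; the dish lies flat (within 10 degrees) within 12 mm of where it was; the other clamp's lever is still open (joint below 0.6 rad) (value of joint dish_lever above 1.83 rad and velocity of joint dish_lever below 0.1 rad/s and value of joint spare_lever below 0.6 rad and distance of dish from where it was at the start of the episode below 0.012 m and angle between dish's own z axis and vertical below 0.17 rad and linear speed of dish below 0.02 m/s); the robot touches nothing.
It fails at once if the empty clamp's lever is swung over (value of joint spare_lever above 1 rad).
It also fails if it takes over 26 s, if anything falls off the work surface, if the arm or the gripper's body presses on something with over 40 N, if the wrist force passes 120 N, or if a joint passes its speed limit or range.

## Working session

There is one attempt and no reset: what is moved stays moved. The work goes in short steps, Python scripts to look and compute and a tool call to move; the robot and the scene stay as the last step left them, time stands still between calls to the robot, and variables do not carry over. Pictures are saved under pics/ and viewed, at most 10 in all, crops included, and the job is handed in when it is done.

Besides the shell and the picture viewer there is one more tool, called as name(argument=value, ...) on one line, values as JSON. step_arm: Moves the arm, as the interface text tells. Its arguments: {"type":"object","properties":{"targets":{"type":"string"},"claw":{"type":"number"}},"required":["targets"]}

```bash
mkdir -p pics
cat > h.py <<'E'
import numpy as np, cv2
from station import sense, cams, r
def cap(n):
    s=sense(); c=cams.capture(n); f=192/np.tan(np.radians(c["vertical_fov"])/2)
    if n=="wrist":
        T=np.array(c["tool_from_camera"]); R0=np.array(s["ee_rot"]); R=R0@T[:3,:3]; e=np.array(s["tcp_pos"])+R0@T[:3,3]
    else: R=np.array(c["rotation"]); e=np.array(c["eye"])
    return c["frame"],(f,c["cx"],c["cy"],e,R)
def ray(k,u,v):
    f,cx,cy,e,R=k; d=R@np.array([(u-cx)/f,(v-cy)/f,1]); return e,d/np.linalg.norm(d)
def plane(k,u,v,z):
    e,d=ray(k,u,v); return e+d*(z-e[2])/d[2]
def proj(k,p):
    f,cx,cy,e,R=k; q=R.T@(np.array(p)-e); return f*q[0]/q[2]+cx,f*q[1]/q[2]+cy
def two(k1,p1,k2,p2):
    a,d=ray(k1,*p1); b,g=ray(k2,*p2); t=np.linalg.lstsq(np.c_[d,-g],b-a,rcond=None)[0]
    return (a+d*t[0]+b+g*t[1])/2,np.linalg.norm(a+d*t[0]-b-g*t[1])
E
python3 - <<'E'
from h import *
for n in("top","side"):
    im,k=cap(n); cv2.imwrite(f"pics/{n}0.png",cv2.resize(im,(800,600))); print(n,k[3],k[4].round(2).tolist(),k[0])
    h=cv2.cvtColor(im,cv2.COLOR_BGR2HSV); m=(((h[...,0]<8)|(h[...,0]>172))&(h[...,1]>140)&(h[...,2]>80)).astype(np.uint8)
    N,_,st,c=cv2.connectedComponentsWithStats(m)
    for i in range(1,N):
        if st[i,4]>15: print(st[i],c[i].round(1))
s=sense();print(s["time_s"],s["ee_rot"])
E
```

```text
top [0.34867873 0.01851616 1.32666393] [[0.01, -0.99, 0.16], [-1.0, -0.01, -0.0], [0.0, -0.16, -0.99]] 474.2428737057087
[262 131  13  13 132] [268.4 137.2]
[194 159  11  11  87] [198.7 164. ]
[353 172  11  10  77] [357.9 176.8]
[120 243  16  10  90] [128.3 247.6]
[260 253  10  11  78] [264.3 257.9]
side [ 0.2786569  -0.72570456  0.70146553] [[0.95, -0.18, 0.24], [-0.3, -0.59, 0.75], [0.01, -0.79, -0.61]] 413.57857753203984
[174 112  11  16 105] [179. 119.]
[264 128  12  17 128] [269.1 135.7]
[188 181  14  20 183] [194.5 190.2]
[319 181  17  13 174] [326.5 186.9]
[318 230  15  23 217] [324.9 241.2]
0.1 [[ 9.38689185e-01 -3.44764123e-01 -5.59844631e-04]
 [-3.44764560e-01 -9.38687384e-01 -1.84203834e-03]
 [ 1.09549640e-04  1.92211606e-03 -9.99998147e-01]]
```

View pics/top0.png

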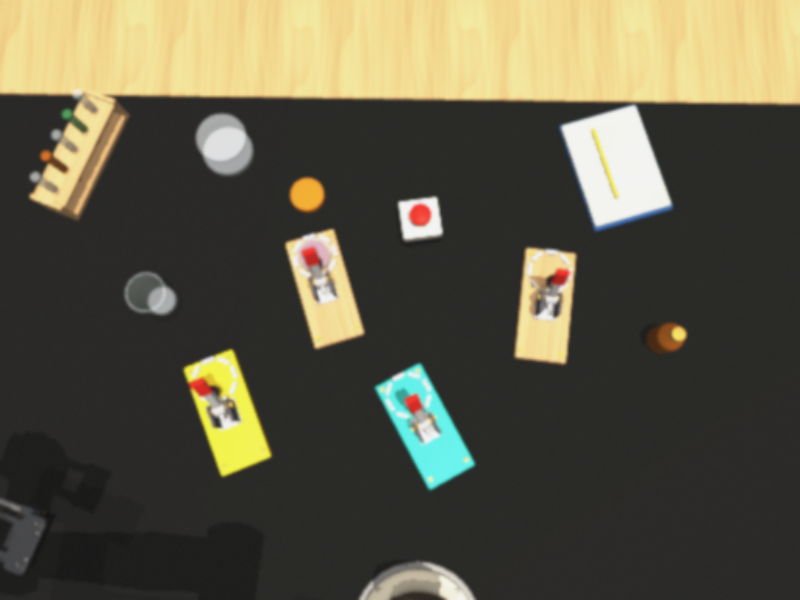

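View pics/side0.png

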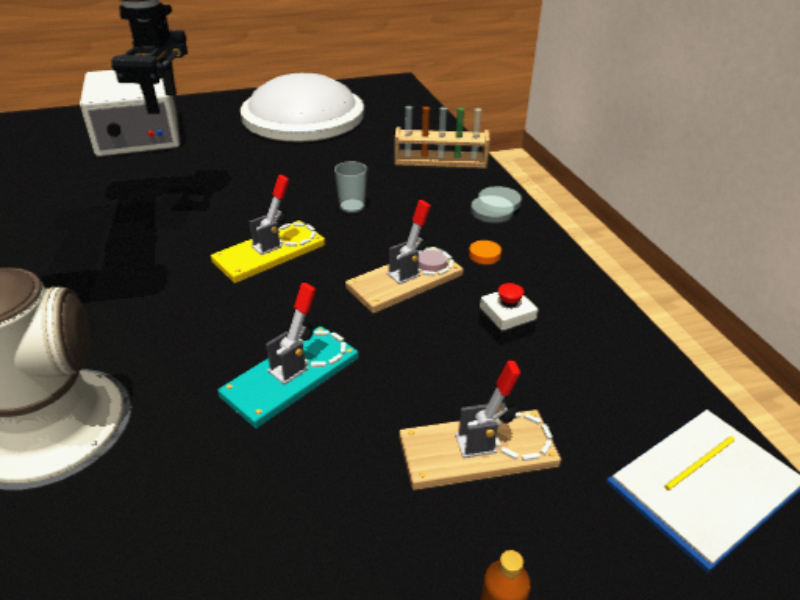

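The dish clamp is the natural-wood one at top view (324,288) in 800x600, with the pink dish at (315,252) and its paddle at (311,257). Candidates:
- yellow clamp (228,412): rejected by colour
- turquoise clamp (425,427): rejected by colour
- wooden empty clamp (546,305): the spare, no dish
- wooden clamp (324,288): chosen, pink dish under its foot

Next I'll measure it and check one crop.

Run:
```python
from h import *
im,k=cap("top"); im2,k2=cap("side")
P,e=two(k,(198.7,164),k2,(269.1,135.7)); print("paddle",P.round(4),e)
S,e=two(k,(357.9,176.8),k2,(324.9,241.2)); print("spare paddle",S.round(4),e)
h=cv2.cvtColor(im,cv2.COLOR_BGR2HSV); m=((h[...,0]>8)&(h[...,0]<28)&(h[...,1]>60)&(h[...,2]>110)).astype(np.uint8)
m[:130]=0; m[:,:170]=0; m[:,260:]=0; m[240:]=0
p=cv2.findNonZero(m); b=cv2.boxPoints(cv2.minAreaRect(p))
w=np.array([plane(k,u,v,.018) for u,v in b]); print(b.round(1).tolist(),w.round(4).tolist())
c=w.mean(0); L=[w[1]-w[0],w[2]-w[1]]; print([np.linalg.norm(x) for x in L])
a=max(L,key=np.linalg.norm); a/=np.linalg.norm(a); a*=np.sign(a[0]); print("axis",a,np.degrees(np.arctan2(a[1],a[0])))
piv=c+a*.005; d=P-piv; lx=d@a; ly=d@np.array([-a[1],a[0],0]); print("pivot",piv,"paddle local",lx,ly,P[2]-.062, "lever q",2.05-np.arctan2(P[2]-.062,-lx), "r",np.hypot(lx,P[2]-.062))
s=sense(); R=np.array(s["ee_rot"]); 
g=piv+a*.10; g[2]=.2; print("to x100 z200 in tool cm",(R.T@(g-s["tcp_pos"])*100).round(2))
u,v=map(int,proj(k2,piv)); cv2.imwrite("pics/crop.png",cv2.resize(im2[v-60:v+50,u-70:u+80],None,fx=5,fy=5,interpolation=2))
```

```text
paddle [0.6121 0.1813 0.1357] 0.0006374780361618986
spare paddle [ 0.5835 -0.2269  0.1365] 0.0012918166675860358
[[175.1999969482422, 133.39999389648438], [207.89999389648438, 124.0], [233.60000610351562, 214.10000610351562], [201.0, 223.39999389648438]] [[0.7263, 0.267, 0.018], [0.7549, 0.175, 0.018], [0.4969, 0.0961, 0.018], [0.4699, 0.1857, 0.018]]
[np.float64(0.09643914620395497), np.float64(0.2698468369883284)]
axis [ 0.95635678  0.29220149 -0.        ] 16.989802342277656
pivot [0.6167862  0.18242172 0.018     ] paddle local -0.0047870619765519005 0.00024034035516873743 0.07369812045232099 lever q 0.544067559694533 r 0.07385342863112154
to x100 z200 in tool cm [59.59 18.04  2.22]
```

View pics/crop.png

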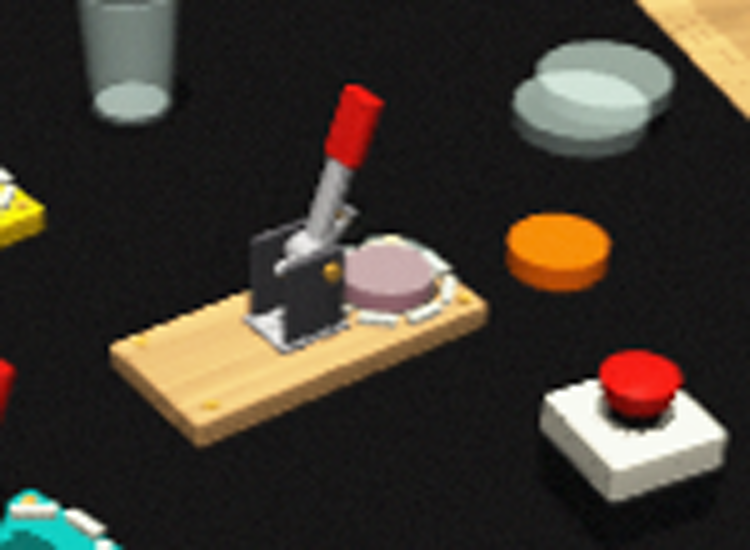

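The crop confirms the pink dish under the foot. The rectangle fit swallowed the orange cap, so the board came out 0.27 m long. Working from the near edge instead, the pivot is about (0.584, 0.172), the lever radius is 79 mm and q is about 0.09, which is consistent. Moving above the dish side now.

step_arm(targets="2.8 1.06 0 0;2.8 1.06 0 0;2.8 1.06 0 0;2.8 1.06 0 0;2.8 1.06 0 0;2.8 1.06 0 0;2.8 1.06 0 0;2.8 1.06 0 0;2.8 1.06 0 0;2.8 1.06 0 0", claw=0)

```text
time_s: 1.03
tcp_pos: [0.4425, 0.3895, 0.2224]
ee_rot: [[0.939, -0.345, -0.0], [-0.345, -0.939, -0.0], [-0.0, 0.0, -1.0]]
wrist_force: [0.6, 0.6, 0.1]
gripper_width: 0.324
gripper_force: 0.0
```

step_arm(targets="2.8 1.06 0 0;2.8 1.06 0 0;2.8 1.06 0 0;2.8 1.06 0 0;2.8 1.06 0 0;2.8 1.06 0 0;2.8 1.06 0 0;2.8 1.06 0 0;2.8 1.06 0 0;2.8 1.06 0 0")

```text
time_s: 1.87
tcp_pos: [0.6688, 0.1936, 0.2222]
ee_rot: [[0.939, -0.345, -0.001], [-0.345, -0.939, -0.0], [-0.001, 0.0, -1.0]]
wrist_force: [0.9, 0.9, -0.1]
gripper_width: 0.005
gripper_force: 0.0
```

step_arm(targets="0 0 0 -6.2;0 0 0 -6.2;0 0 0 -6.2;0 0 0 -6.2;0 0 0 -6.2;0 0 0 -6.2;0 0 0 0")

```text
time_s: 2.45
tcp_pos: [0.6678, 0.1947, 0.2221]
ee_rot: [[0.956, 0.295, -0.001], [0.295, -0.956, -0.0], [-0.001, 0.0, -1.0]]
wrist_force: [-0.4, -0.5, -1.1]
gripper_width: 0.007
gripper_force: 0.0
```

Run:
```python
from h import *
s=sense();R=np.array(s["ee_rot"]);p=np.array(s["tcp_pos"]);print(s["time_s"],p,R.round(3).tolist(),s["gripper_width"])
im,k=cap("wrist"); cv2.imwrite("pics/w1.png",cv2.resize(im,(800,600)))
piv=np.array([.5838,.1716,0])
for x,z in((.055,.016),(.035,.131)):print(proj(k,piv+[.956*x,.292*x,z]))
for x in(.08,-.08):
  print((R.T@(piv+[.956*x,.292*x,p[2]]-p)*100).round(2))
h=cv2.cvtColor(im,cv2.COLOR_BGR2HSV); m=(((h[...,0]<8)|(h[...,0]>172))&(h[...,1]>140)&(h[...,2]>80)).astype(np.uint8)
N,_,st,c=cv2.connectedComponentsWithStats(m)
for i in range(1,N):
    if st[i,4]>60: print(st[i],c[i].round(1))
```

```text
2.45 [0.6678285  0.19465596 0.22208601] [[0.956, 0.295, -0.001], [0.295, -0.956, -0.0], [-0.001, 0.0, -1.0]] 0.007341850278603612
(np.float64(256.78569872231975), np.float64(187.95365748147395))
(np.float64(255.70976385360274), np.float64(248.1299076501311))
[-0.71 -0.25  0.  ]
[-1.671e+01 -3.000e-01  1.000e-02]
[ 433  176   45   39 1354] [454.9 194.9]
```

View pics/w1.png

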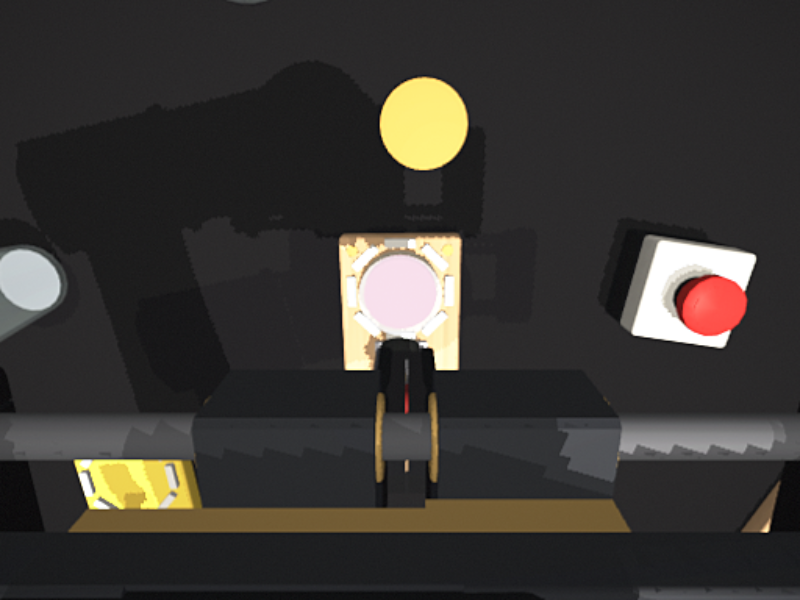

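The dish appears at (256,187) in native pixels against a predicted (257,188), so the pose is confirmed. Lowering beside the paddle, then sweeping.

step_arm(targets="0 -0.2 2.4 0;0 0 2.4 0;0 0 2.4 0;0 0 2.2 0;0 0 0 0")

```text
time_s: 2.92
tcp_pos: [0.6641, 0.1954, 0.1226]
ee_rot: [[0.957, 0.29, -0.01], [0.29, -0.957, -0.004], [-0.011, 0.001, -1.0]]
wrist_force: [-1.0, -0.3, -1.8]
gripper_width: 0.004
gripper_force: 0.0
```

step_arm(targets="-1 0 0 0;-1 0 0 0;-1 0 0 0;-1 0 0 0;-1 0 -0.2 0;-1 0 -0.2 0;-1 0 -0.3 0;-0.5 0 0 0;0 0 0 0")

```text
time_s: 3.67
tcp_pos: [0.596, 0.1748, 0.137]
ee_rot: [[0.956, 0.293, 0.003], [0.293, -0.956, 0.001], [0.003, -0.0, -1.0]]
wrist_force: [2.2, 1.1, 1.5]
gripper_width: 0.005
gripper_force: 1.4
```

step_arm(targets="-0.8 0 0 0;-0.8 0 0 0;-0.8 0 0 0;-1 0 0.5 0;-1 0 0.5 0;-1 0 0.5 0;0 0 0 0")

```text
time_s: 4.25
tcp_pos: [0.5454, 0.1598, 0.1214]
ee_rot: [[0.956, 0.293, 0.005], [0.293, -0.956, 0.002], [0.005, -0.001, -1.0]]
wrist_force: [4.6, 1.1, 1.7]
gripper_width: 0.009
gripper_force: 2.0
```

step_arm(targets="-0.8 0 0.9 0;-0.8 0 1.1 0;-0.4 0 0.9 0;-0.3 0 0.9 0;-0.2 0 0.8 0;0 0 0 0")

```text
time_s: 4.75
tcp_pos: [0.5193, 0.151, 0.0762]
ee_rot: [[0.956, 0.294, -0.002], [0.294, -0.956, -0.003], [-0.003, 0.002, -1.0]]
wrist_force: [-4.6, -0.7, 12.5]
gripper_width: 0.004
gripper_force: 5.9
```

step_arm(targets="0 0 0.1 0;0 0 0.1 0;0 0 0 0")

```text
time_s: 5.0
tcp_pos: [0.5194, 0.151, 0.0758]
ee_rot: [[0.956, 0.294, -0.002], [0.294, -0.956, -0.002], [-0.002, 0.002, -1.0]]
wrist_force: [-9.2, 0.2, 23.8]
gripper_width: 0.007
gripper_force: 11.2
```

step_arm(targets="0 0 -2 0;0 0 -3 0;0 0 -3 0;0 0 -3 0;-3 0 -3 0;-3 0 0 0;-3 0 0 0;-3 0 0 0;-3 0 0 0;0 0 0 0")

```text
time_s: 5.83
tcp_pos: [0.372, 0.105, 0.2111]
ee_rot: [[0.956, 0.293, -0.005], [0.293, -0.956, -0.001], [-0.005, -0.0, -1.0]]
wrist_force: [-0.6, -0.2, -0.8]
gripper_width: 0.005
gripper_force: 0.0
```

Run:
```python
from h import *
im2,k2=cap("side"); piv=np.array([.5838,.1716,0]);
for q in(1.95,1.7): 
  x=-.077*np.cos(2.05-q);z=.062+.077*np.sin(2.05-q);print(q,proj(k2,piv+[.956*x,.292*x,z]))
h=cv2.cvtColor(im2,cv2.COLOR_BGR2HSV); m=(((h[...,0]<8)|(h[...,0]>172))&(h[...,1]>140)&(h[...,2]>80)).astype(np.uint8)
N,_,st,c=cv2.connectedComponentsWithStats(m)
for i in range(1,N):
    if st[i,4]>15: print(st[i],c[i].round(1))
print(sense()["wrist_force"])
u,v=map(int,proj(k2,piv)); cv2.imwrite("pics/crop2.png",cv2.resize(im2[v-80:v+50,u-70:u+80],None,fx=4,fy=4,interpolation=2))
```

```text
1.95 (np.float64(236.1198402033797), np.float64(168.73263542299975))
1.7 (np.float64(237.36265923583787), np.float64(162.39575054117043))
[229 164  17   9 111] [237.2 168.1]
[188 181  14  20 182] [194.5 190.2]
[319 181  17  13 174] [326.5 186.8]
[318 230  15  23 219] [324.9 241.3]
[ 0.15005402 -0.69858692  0.36276443]
```

View pics/crop2.png

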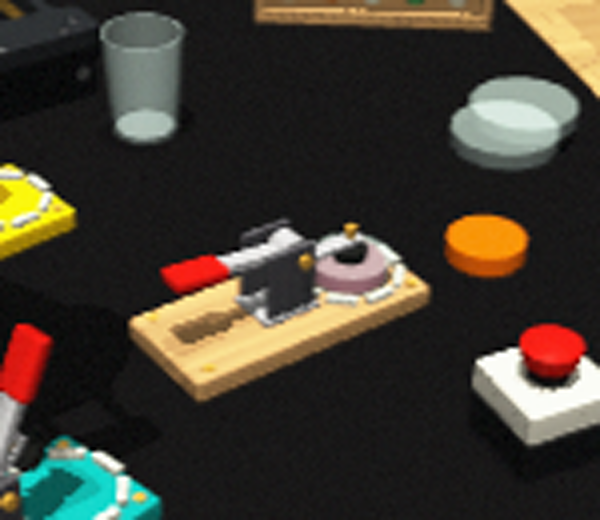

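The crop shows the lever closed, with its paddle at (237,168) in native pixels, matching the closed prediction of (236,169). The foot is on the dish in its nest, the spare paddle hasn't moved and the arm is clear.

```bash
python3 -c "
from station import r
print(r.finish_job())"
```

```text
the job is handed in; nothing more can be done
None
```

I closed the lever of the clamp with the dish and handed the job in. The last picture showed the lever at its stop, the dish still in its nest under the foot, the spare clamp open and the arm clear; the hand-in returned no verdict.

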